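# Fit the latch plate of a drill fixture under its T-head stud

## Robot

A 7-joint arm with a two-finger parallel gripper is mounted at the origin on a cart in front of the work surface, level with it; the furniture and walls round the work are solid. World frame = base frame: x ahead of the robot, y to its left, z up, the work surface at z = 0. Lengths are in m, angles in rad, forces in N, time in s.
With the tool pointing down it reaches from about 0.4 to 0.85 m from the base axis. Payload 10.4 kg.
Tool frame: the origin (TCP) lies between the finger pads; the fingertips stand ahead of it and the grasp point (between the pads) lies 5 mm behind it (manip.tip_extent is the z of the fingertips in the tool frame, in m); z points along the fingers, y is the line along which they close (so a half turn about z gives the same grasp; the last joint's range is limited). The gripper opens to 85 mm and grips with 20 to 120 N. Pads are 22 mm wide; open, the fingers measure 114 mm over their backs; the gripper's body (76 mm by 85 mm) begins 54 mm behind the grasp point. The pads swing forward as they close: fully open they stand 13 mm farther back than shut.
Start: joints at [1.131, 0.332, -0.065, 1.46, 0.022, 1.35, -0.088], TCP at [0.253, -0.572, 0.245] pointing down, gripper open.
Joint ranges: [-2.6, 2.6], [-0.5, 2.12], [-1.47, 1.34], [0.16, 2.42], [-1.27, 4.41], [0.06, 2.06], [-2.6, 2.6]. Speed limits (rad/s): [2.22, 2.22, 2.79, 2.79, 3.14, 3.14, 3.14].

## Interface

Orientations are given as a unit quaternion [x, y, z, w].
In Python, from workcell import status, viewer, manip gives the robot as it stands.
- The arm moves only by the tool play_rows, never from a script. Its argument "plan" is one flat list of numbers, 7 for each row, row after row: the turn, a rotation vector about the tool's x, y, z in degrees, then the shift along the tool's x, y, z in m, then the opening, from 0 (shut) to 1 (fully open). In form: [ax, ay, az, dx, dy, dz, grip, ax, ay, az, dx, dy, dz, grip, ...]. A call has 1 to 20 rows; each row is the pose to reach, as a shift and turn from the pose commanded when the call began, along the tool's axes at that moment; what a row does not reach only later rows make up. A row lasts 1/8 s, in which the tool goes at most 62.5 mm and 10.7 degrees, less where a joint would pass 70% of its speed; a pose out of reach is approached as far as the arm can. A call with a gripper value outside its range is refused whole. The fingers move at their own pace and stop on an object; "squeeze" is the grip in N (left out, the last holds). Time passes only in rows, so rows that repeat a pose let the fingers close. It gives the time, the measured TCP pose, the force, the opening and the grip force at its end, in the units of the state.
- status.get_obs(): the state, without advancing time (a new reading comes with each control period).
- viewer.camera(name): name is "scene" or "top"; returns the picture (480x640x3 uint8, red, green, blue); there is no depth.
- viewer.camera_model(name): a dict with "fx", "fy", "cx", "cy" (pixels), "R" (3x3) and "t" (3): a world point X has camera coordinates R X + t. Camera axes: x right, y down, z forward; pixel columns grow to the right and rows downward; lengths in m; the calibration is good to about 2 mm. A picture is of the moment at which its call begins. camera_model takes no time and is no camera call.
- manip.hand_in(): hands the job in; it is judged then, once.
The state is a dict: "clock": time; "joint_pos": joint angles; "joint_velocities": joint speeds; "tau": joint torques, N m; "position": TCP position; "ee_rot": TCP orientation; "ft_force": force on the tool from outside, world axes, zero at the start; "torque": the same for the moment, N m; "grip_width": opening from 0.0 (shut) to 1.0 (fully open); "grasp_force": force on a finger pad.
Only numpy, scipy, OpenCV 4.12 (cv2) and the standard library are available. Lean on these libraries where they do the work, as an engineer would, in place of code of your own. Each camera call takes 0.05 s, during which the arm holds its last target. There are 200 camera calls.

## Task

Fit the loose latch plate to the drill fixture: tilt it nose down, pass its oblong eye over the wide head of the T-stud until the nose end of the eye is hooked under the head, then lay the plate level on the fixture so that the head holds it down. Slide it gently home, nose forwards, until both its shoulders touch the two stop pins, and let go of it. Never force the plate against the fixture or its stud (20 N at most), and do not disturb the hex bolt, side cutter or oil can standing near.

Things in the scene. Friction and masses are not known exactly. Their poses are not given: they have to be found in the camera images.
- latch_plate: loose steel plate, 5 mm thick, 0.3 kg, flat on the bench. Origin on the underside at the middle of its oblong eye; +x to the nose, z up. The through eye is 37 mm long (x -18.5 to 18.5), 16 mm wide (y -8 to 8). Nose part: x -40 to 29.5, y -17 to 17 mm. Wider tail: x -112 to -40, y -32 to 32, with a dark drill bush near its end
- plate_grip (a point): point in the plate's upright aluminium grip block, at x = -56, y = 0, z = 30 mm of the plate. The block spans x -70 to -42, y -8 to 8 (16 mm wide across, 28 mm along), from the plate's top up to z = 45 mm
- eye_end (a point): point at the nose end of the eye, on the plate's top face: x = 18.5, y = 0, z = 5 mm of the plate
- plate_shoulders (a point): midway between the plate's two shoulders (steps from tail to nose width, facing the nose, y 17 to 32 mm on both sides): x = -40, y = 0, z = 0 mm of the plate
- fixture: dark steel drill fixture, fixed to the bench. Origin on its underside at the middle of the stud's slot; z up; +x is where the nose of the fitted plate points. Deck: x -128 to -16, y -40 to 40 mm, top at z = 18. Relieved low end: x -16 to 56, top at z = 8, room for the tilted nose. Fully home the plate's origin is at x = 0, y = 0, z = 18 mm of it
- slot_mid (a point): fixture x = 0, y = 0, z = 26 mm: middle of the stud's range. The T-head stud stands upright at y = 0, x from -7 to +7 mm: set by hand, tight, position not reported; feel for it. Round neck, diameter 10 mm; head a bar 56 mm long in x, 12 wide in y, underside z = 26, top z = 31: longer than the eye, so a level plate cannot pass
- hook_start (a point): fixture x = 38, y = 0, z = 18 mm: with the plate nose down by about 0.48 rad, lower the underside edge of the eye's nose end to here; it is then clear of the head's +x end wherever the stud stands. Drawn back (-x) from here it goes under the head to the neck; only held there does the eye's other end clear the head (by under 2 mm) as the tail goes down
- stop_pins (a point): midway between the two stop pins, on the deck: fixture x = -35, y = 0, z = 18 mm. The pins, diameter 10, tops at z = 33, stand at y = -25 and 25 mm; the plate's nose part fits between them and its shoulders stop against their -x sides. They are low enough for the tilted plate to pass over
- hex_bolt: bystander: dark bolt standing on its head, 19x22x52 mm, origin under its centre; leave it alone
- cutter: bystander: round dark side cutter lying flat, 48 mm across, 20 mm high, origin under its centre; leave it alone
- oil_can: bystander: copper oil can with a spout, 64 mm across, 125 mm high, origin under its centre; leave it alone

How it is judged:
On the way, in this order (a step that is already met when the one before it is completed fails the run):
1. the plate, still tilted by more than 0.12 rad, has the nose end of its eye under the stud's head: eye_end at fixture x -4 to 20 mm, y within 8 mm, z below 26 mm (angle between latch_plate's own z axis and vertical above 0.12 rad and x of eye_end in the frame of fixture between -0.004 and 0.02 m and y of eye_end in the frame of fixture between -0.008 and 0.008 m and z of eye_end in the frame of fixture below 0.026 m), for 0.1 s.
2. the plate lies level (within 0.06 rad) on the deck (underside within 2.5 mm of it), below the head, with the stud through its eye (angle between latch_plate's own z axis and vertical below 0.06 rad and z of latch_plate in the frame of fixture between 0.0155 and 0.0205 m and x of latch_plate in the frame of fixture between -0.024 and 0.006 m), for 0.1 s.
At the end, for the whole second after the job is handed in: The plate rests released and still on the fixture's deck, level within 0.05 rad and at deck height within 2 mm, under the stud's head, home against the stop pins within 2 mm, within 6 mm sideways and square to the fixture within 0.06 rad (angle between latch_plate's own z axis and vertical below 0.05 rad and z of latch_plate in the frame of fixture between 0.016 and 0.02 m and x of latch_plate in the frame of fixture between -0.002 and 0.002 m and y of latch_plate in the frame of fixture between -0.006 and 0.006 m and angle between the x axis of latch_plate and the x axis of fixture, either way round below 0.06 rad and linear speed of latch_plate below 0.01 m/s); the robot touches nothing.
It fails at once if the plate presses on the fixture or its stud with more than 20 N (contact force between latch_plate and fixture above 20 N).
It fails at once if the hex bolt, side cutter or oil can is moved by more than 20 mm (distance of any of hex_bolt, cutter, oil_can from where it was at the start of the episode above 0.02 m).
It also fails if it takes over 62 s, if anything falls off the work surface, if the arm or the gripper's body presses on something with over 40 N, if the wrist force passes 120 N, or if a joint passes its speed limit or range.

## Working session

There is one attempt and no reset: what is moved stays moved. The work goes in short steps, Python scripts to look and compute and a tool call to move; the robot and the scene stay as the last step left them, time stands still between calls to the robot, and variables do not carry over. Pictures are saved under pics/ and viewed, at most 10 in all, crops included, and the job is handed in when it is done.

Besides the shell and the picture viewer there is one more tool, called after "Call:" by a JSON object that holds its "name" and its "arguments". play_rows: Moves the arm, as the interface text tells. Its arguments: {"type":"object","properties":{"plan":{"type":"array","items":{"type":"number"}},"squeeze":{"type":"number"}},"required":["plan"]}

```bash
ls; mkdir -p pics; python3 - <<'E'
from workcell import status, viewer, manip
import cv2,json
for n in ("scene","top"):
    cv2.imwrite(f"pics/{n}0.png",viewer.camera(n)[:,:,::-1])
    m=viewer.camera_model(n);print(n,{k:(v.tolist() if hasattr(v,'tolist') else v) for k,v in m.items()})
print(status.get_obs(),manip.tip_extent)
E
```

```text
pics
scene {'fx': 591.8289098661412, 'fy': 591.8289098661412, 'cx': 309.57714629019557, 'cy': 237.09678739348524, 'R': [[0.9139190261051492, -0.4058941353168691, 0.0014016555877482395], [-0.2984078588864049, -0.6742336930771109, -0.6755454661785778], [0.2751449862851348, 0.6169755894968387, -0.7373169999987665]], 't': [-0.5193708052047379, 0.2842719298169854, 0.6600004809610485]}
top {'fx': 594.7078713602903, 'fy': 594.7078713602903, 'cx': 324.70572889022696, 'cy': 231.396226711137, 'R': [[-0.007949256320909082, -0.9999515506198755, 0.005805664204152509], [-0.9831068965217274, 0.006753395302807897, -0.18290768617885358], [0.18285961646947207, -0.007161568598491736, -0.9831129500722932]], 't': [0.06331998592963695, 0.6299762068880775, 0.8854092996099797]}
{'clock': 0.1, 'joint_pos': array([ 1.13146229,  0.33285271, -0.06471095,  1.46086331,  0.02164061,
        1.34993064, -0.08853317]), 'joint_velocities': array([-0.00173676, -0.00073112,  0.00133577, -0.00258087, -0.00083315,
        0.00210812,  0.00084229]), 'tau': array([ 9.32044059e-04, -6.26747632e+01,  4.87225922e-02, -3.92432678e+01,
        1.62737357e-02,  6.93120790e-03,  1.14427173e-04]), 'position': array([ 0.25284216, -0.57121131,  0.24456518]), 'ee_rot': array([ 9.78369233e-01,  2.06865132e-01, -1.87934810e-04, -6.52082711e-04]), 'ft_force': array([ 0.70966249, -0.24485557,  0.14983776]), 'torque': array([-0.04672242, -0.05419893,  0.05532232]), 'grasp_force': 0.0, 'grip_width': 1.002235998807466} 0.014
```

View pics/top0.png

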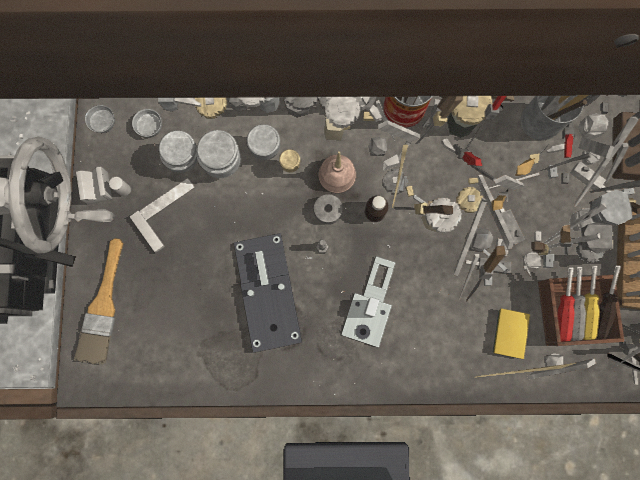

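View pics/scene0.png

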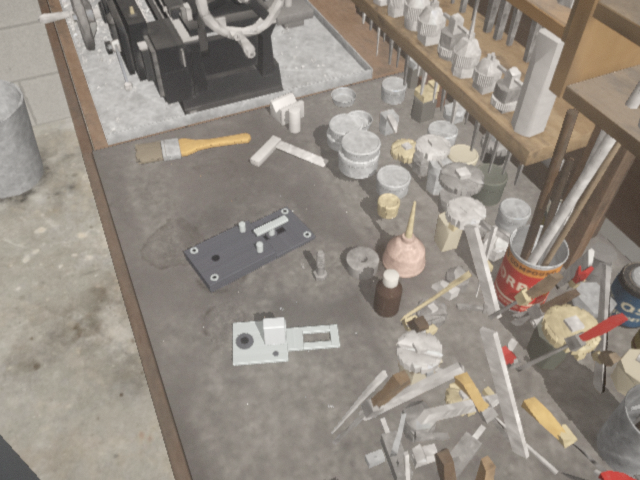

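Top view: the fixture is at about (268,292) with its low end up, pins at (250,293) and (281,287), and the head bar at (262,267). The plate is at (370,302) with its nose up-right. The bolt is at (322,246), the cutter at (328,208) and the can at (337,172).

```bash
cat > h.py <<'E'
import numpy as np, cv2
from workcell import status, viewer, manip
from scipy.spatial.transform import Rotation as Ro
def cast(n,uv,z):
    m=viewer.camera_model(n);R=np.array(m["R"]);t=np.array(m["t"])
    C=-R.T@t
    uv=np.atleast_2d(uv).astype(float)
    d=np.c_[(uv[:,0]-m["cx"])/m["fx"],(uv[:,1]-m["cy"])/m["fy"],np.ones(len(uv))]@R
    return C+d*((z-C[2])/d[:,2])[:,None]
def proj(n,X):
    m=viewer.camera_model(n);c=np.atleast_2d(X)@np.array(m["R"]).T+np.array(m["t"])
    return np.c_[c[:,0]/c[:,2]*m["fx"]+m["cx"],c[:,1]/c[:,2]*m["fy"]+m["cy"]]
E
python3 - <<'E'
from h import *
im=cv2.imread("pics/top0.png")
g=cv2.cvtColor(im,cv2.COLOR_BGR2GRAY)
cv2.imwrite("pics/crop0.png",cv2.resize(im[225:360,225:405],None,fx=4.4,fy=4.4,interpolation=cv2.INTER_CUBIC))
print("bg",g[300:320,310:340].mean())
M=np.zeros_like(g);M[250:352,335:405]=(g[250:352,335:405]>135)*255
cs,h=cv2.findContours(M,cv2.RETR_CCOMP,cv2.CHAIN_APPROX_NONE)
for c,hh in zip(cs,h[0]):
    if len(c)>12: print("plate",cv2.contourArea(c),hh[3],cv2.minAreaRect(c),cv2.boxPoints(cv2.minAreaRect(c)).round(1).tolist(), cast("top",cv2.boxPoints(cv2.minAreaRect(c)),.005).round(4).tolist())
M=np.zeros_like(g);M[225:360,225:308]=(g[225:360,225:308]<72)*255
M=cv2.morphologyEx(M,cv2.MORPH_CLOSE,np.ones((9,9)))
cs,_=cv2.findContours(M,0,2);c=max(cs,key=cv2.contourArea)
b=cv2.boxPoints(cv2.minAreaRect(c));print("fix",b.tolist(),cast("top",b,.018).round(4).tolist(),cast("top",b,.008).round(4).tolist())
M=np.zeros_like(g);M[240:310,240:292]=(g[240:310,240:292]>135)*255
cs,_=cv2.findContours(M,0,2)
for c in cs:
    if len(c)>3: print("bright",cv2.contourArea(c),cv2.minAreaRect(c))
E
```

```text
bg 97.28833333333333
plate 2124.5 -1 ((372.8387451171875, 300.0017395019531), (39.543182373046875, 85.64856719970703), 17.818889617919922) [[340.8999938964844, 334.70001220703125], [367.1000061035156, 253.1999969482422], [404.79998779296875, 265.29998779296875], [378.6000061035156, 346.79998779296875]] [[0.4694, 0.0333, 0.005], [0.6029, -0.0121, 0.005], [0.5821, -0.0742, 0.005], [0.4496, -0.0274, 0.005]]
plate 196.5 4 ((362.2500305175781, 331.2500305175781), (16.26345443725586, 15.55634880065918), 45.0) [[351.0, 331.0], [362.0, 320.0], [373.5, 331.5], [362.5, 342.5]] [[0.4752, 0.0168, 0.005], [0.4928, -0.0014, 0.005], [0.4741, -0.0198, 0.005], [0.4567, -0.0015, 0.005]]
plate 25.5 4 ((382.25, 311.75), (5.656853675842285, 4.949747085571289), 45.0) [[378.5, 311.5], [382.0, 308.0], [386.0, 312.0], [382.5, 315.5]] [[0.5063, -0.0287, 0.005], [0.512, -0.0346, 0.005], [0.5054, -0.041, 0.005], [0.4998, -0.0351, 0.005]]
plate 249.0 4 ((380.2500305175781, 275.7500305175781), (11.700427055358887, 24.033309936523438), 18.434947967529297) [[370.8999938964844, 285.29998779296875], [378.5, 262.5], [
[... 179 characters left out ...]
07812, 241.18392944335938], [277.0762023925781, 239.97238159179688], [279.93231201171875, 351.3606872558594], [232.68133544921875, 352.5722351074219]] [[0.6225, 0.2148, 0.018], [0.624, 0.137, 0.018], [0.4439, 0.1313, 0.018], [0.4426, 0.2065, 0.018]] [[0.6242, 0.2164, 0.008], [0.6257, 0.1378, 0.008], [0.4437, 0.132, 0.008], [0.4424, 0.2079, 0.008]]
bright 22.0 ((250.0, 292.5), (5.0, 6.0), 90.0)
bright 22.5 ((280.7500305175781, 286.2500305175781), (5.656853675842285, 4.949747085571289), 45.0)
bright 204.5 ((261.4201354980469, 267.7056884765625), (33.726951599121094, 7.203815460205078), 79.2156982421875)
bright 6.5 ((241.5, 247.0), (6.0, 3.0), 90.0)
bright 4.5 ((276.0, 241.0), (2.0, 6.0), 90.0)
```

View pics/crop0.png

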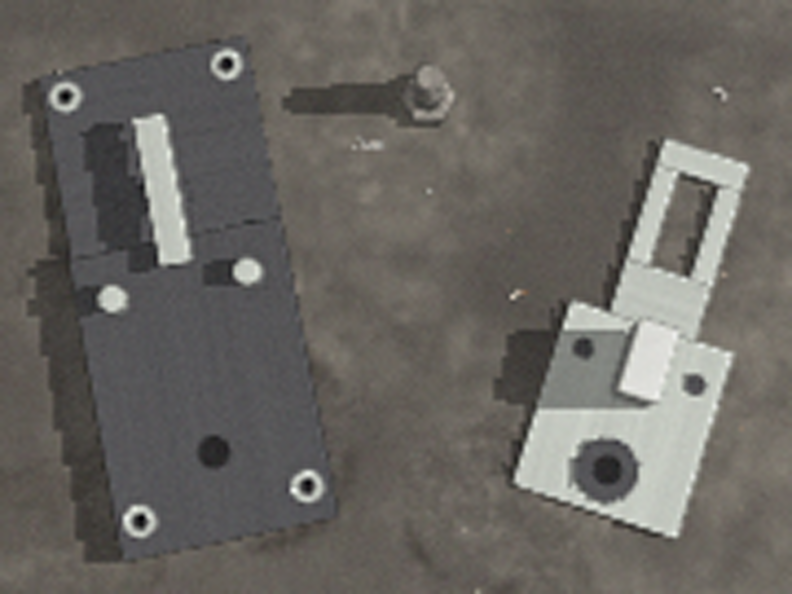

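The crop clearly shows the plate's corners, eye and grip block, and the fixture's corners, pins and head bar. I'll fit rigid poses to these points.

```bash
cat > fit.py <<'E'
from h import *
def fit(rows):  # rows: crop u,v, model x,y, z
    a=np.array(rows,float); uv=(a[:,:2]+.5)/4.4-.5+[225,225]
    W=np.vstack([cast("top",uv[i],a[i,4]/1000)[0,:2] for i in range(len(a))])
    M=a[:,2:4]/1000
    T,_=cv2.estimateAffinePartial2D(M,W,method=cv2.LMEDS) if 0 else (None,0)
    mc,wc=M.mean(0),W.mean(0);m=M-mc;w=W-wc
    th=np.arctan2((m[:,0]*w[:,1]-m[:,1]*w[:,0]).sum(),(m*w).sum())
    R=np.array([[np.cos(th),-np.sin(th)],[np.sin(th),np.cos(th)]])
    t=wc-R@mc; s=(w*(m@R.T)).sum()/(m*m).sum()
    return th,t,s,(W-M@R.T-t)*1000
E
python3 - <<'E'
from fit import *
# model y left when x forward(up)
P=[(665,140,29.5,17,5),(750,163,29.5,-17,5),(515,487,-112,32,5),(678,538,-112,-32,5),(571,300,-40,32,5),(734,352,-40,-32,5)]
F=[(122,560,-128,40,18),(338,515,-128,-40,18),(40,80,56,40,8),(245,38,56,-40,8),(112,299,-35,25,33),(248,271,-35,-25,33)]
for n,r in(("plate",P),("fix",F)):
    th,t,s,e=fit(r);print(n,round(th,4),t.round(4),round(s,4));print(e.round(1).tolist())
th,t,s,e=fit(F);R=np.array([[np.cos(th),-np.sin(th)],[np.sin(th),np.cos(th)]])
H=np.array([(134,118),(163,114),(190,260),(160,265)]);w=cast("top",(H+.5)/4.4-.5+225,.031)[:,:2]
print("head in fix mm",((w-t)@R*1000).round(1).tolist())
B=np.array([(640,320),(680,331),(659,402),(618,390)]);th,t,s,e=fit(P);R=np.array([[np.cos(th),-np.sin(th)],[np.sin(th),np.cos(th)]])
print("block in plate",((cast("top",(B+.5)/4.4-.5+225,.045)[:,:2]-t)@R*1000).round(1).tolist())
E
```

```text
plate -0.3186 [ 0.5651 -0.0328] 0.9947
[[-1.2, -0.4], [0.5, -0.1], [-0.3, -0.6], [0.7, 0.5], [0.0, 0.1], [0.3, 0.5]]
fix 0.1948 [0.5756 0.1606] 0.9883
[[1.1, 0.1], [1.0, 0.4], [-1.3, -0.8], [-1.2, 0.3], [0.1, 0.1], [0.2, -0.1]]
head in fix mm [[29.2, 5.4], [28.5, -5.3], [-26.4, -5.1], [-26.0, 5.9]]
block in plate [[-43.1, 7.6], [-42.4, -7.2], [-68.8, -7.4], [-69.3, 7.8]]
```

```bash
cat >> h.py <<'E'
def Rz(a): return Ro.from_euler('z',a)
def pose(): 
    o=status.get_obs(); return np.array(o["position"]),Ro.from_quat(o["ee_rot"])
def rel(p,R):
    p0,R0=pose(); return (R0.inv()*R).as_rotvec(degrees=True).round(2), R0.inv().apply(np.array(p)-p0).round(4)
FLIP=Ro.from_euler('x',np.pi)
PL=(np.array([.5651,-.0328,0]),-.3186); FX=(np.array([.5756,.1606,0]),.1948)
E
python3 - <<'E'
from h import *
g=PL[0]+Rz(PL[1]).apply([-.058,0,.026]);print(g)
R=Rz(PL[1])*FLIP
for z in(.15,.026):print(rel([g[0],g[1],z],R))
# z offset for half turn
print(rel(g,Rz(PL[1]+np.pi)*FLIP))
E
```

```text
[ 0.51001886 -0.01463224  0.026     ]
(array([-7.000e-02,  3.000e-02,  4.213e+01]), array([ 0.4605, -0.4047,  0.0951]))
(array([-7.000e-02,  3.000e-02,  4.213e+01]), array([ 0.4605, -0.4045,  0.2191]))
(array([-4.0000e-02, -9.0000e-02, -1.3787e+02]), array([ 0.4605, -0.4045,  0.2191]))
```

Call:
{"name": "play_rows", "arguments": {"plan": [0,0,10,0.115,-0.101,0,1,0,0,21,0.23,-0.202,0,1,0,0,32,0.345,-0.303,0,1,0,0,42.1,0.46,-0.404,0.09,1,0,0,42.1,0.46,-0.404,0.09,1,0,0,42.1,0.46,-0.404,0.09,1,0,0,42.1,0.46,-0.404,0.09,1,0,0,42.1,0.46,-0.404,0.09,1,0,0,42.1,0.46,-0.404,0.09,1,0,0,42.1,0.46,-0.404,0.09,1,0,0,42.1,0.46,-0.404,0.09,1,0,0,42.1,0.46,-0.404,0.09,1,0,0,42.1,0.46,-0.404,0.09,1,0,0,42.1,0.46,-0.404,0.09,1], "squeeze": 40}}

```text
clock: 1.85
position: [0.51, -0.0173, 0.1556]
ee_rot: [0.987, -0.159, 0.0, 0.0]
ft_force: [-0.3, 1.3, -0.0]
grip_width: 1.003
grasp_force: 0.0
```

```bash
python3 - <<'E'
from h import *
g=PL[0]+Rz(PL[1]).apply([-.058,0,.026])
print(rel(g,Rz(PL[1])*FLIP),status.get_obs()["joint_pos"].round(2),pose()[0])
E
```

```text
(array([ 0.03, -0.03, -0.09]), array([-0.0009, -0.0026,  0.1296])) [ 0.41  0.19 -0.51  1.85  0.1   1.12 -2.03] [ 0.50997735 -0.01728786  0.1555713 ]
```

Call:
{"name": "play_rows", "arguments": {"plan": [0,0,0,-0.001,-0.0026,0.05,1,0,0,0,-0.001,-0.0026,0.1,1,0,0,0,-0.001,-0.0026,0.12,1,0,0,0,-0.001,-0.0026,0.129,1,0,0,0,-0.001,-0.0026,0.129,1,0,0,0,-0.001,-0.0026,0.129,1]}}

```text
clock: 2.6
position: [0.5108, -0.0133, 0.0275]
ee_rot: [0.987, -0.159, 0.001, 0.0]
ft_force: [-0.2, -0.8, 0.1]
grip_width: 1.005
grasp_force: 0.0
```

```bash
python3 - <<'E'
from h import *
g=PL[0]+Rz(PL[1]).apply([-.058,0,.026])
print(rel(g,Rz(PL[1])*FLIP),status.get_obs()["joint_pos"].round(2),pose()[0])
E
```

```text
(array([-0.01, -0.11,  0.01]), array([-0.0003,  0.0015,  0.0015])) [ 0.36  0.37 -0.48  1.95  0.22  0.87 -2.12] [ 0.51080554 -0.01332228  0.02745834]
```

Call:
{"name": "play_rows", "arguments": {"plan": [0,0,0,0,0.0015,0.001,0.5,0,0,0,0,0.0015,0.001,0.2,0,0,0,0,0.0015,0.001,0,0,0,0,0,0.0015,0.001,0,0,0,0,0,0.0015,0.001,0,0,0,0,0,0.0015,0.001,0,0,0,0,0,0.0015,0.001,0,0,0,0,0,0.0015,0.001,0], "squeeze": 60}}

```text
clock: 3.6
position: [0.5098, -0.0144, 0.0256]
ee_rot: [0.987, -0.158, 0.0, -0.0]
ft_force: [0.1, 1.7, 4.8]
grip_width: 0.182
grasp_force: 59.6
```

```bash
python3 - <<'E'
from h import *
p,R=pose();print(p,R.as_euler('xyz'))
im=viewer.camera("top")[:,:,::-1];cv2.imwrite("pics/t1.png",im)
cv2.imwrite("pics/crop1.png",cv2.resize(im[225:360,225:405],None,fx=4.4,fy=4.4,interpolation=cv2.INTER_CUBIC))
E
```

```text
[ 0.50980832 -0.01438988  0.02561076] [-3.14141558e+00 -6.02969967e-04 -3.17870024e-01]
```

View pics/crop1.png

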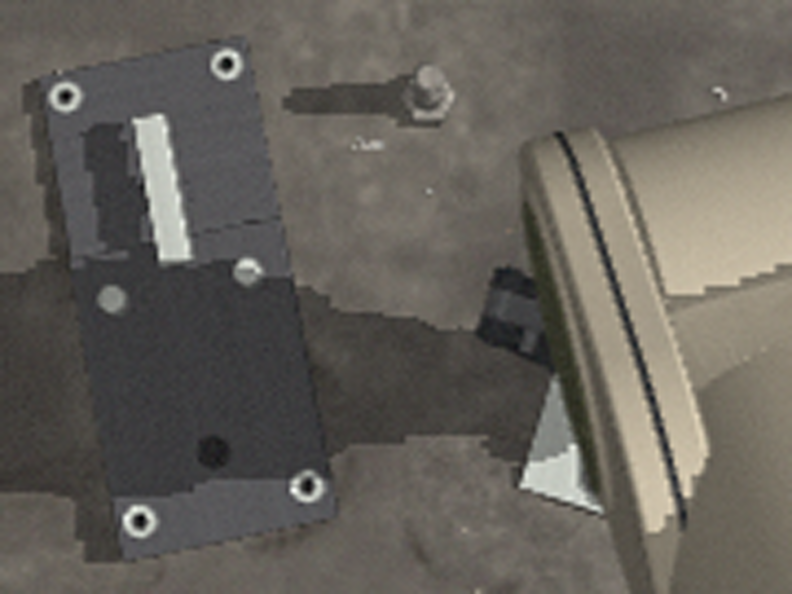

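The hand hides most of the plate. Only one tail corner shows, at crop (521,488), about 1.4 px right of where it was, which suggests about 2 mm of camera-to-robot bias. I'll check this in the scene view.

```bash
python3 - <<'E'
from h import *
im=viewer.camera("scene")[:,:,::-1];cv2.imwrite("pics/s1.png",im)
cv2.imwrite("pics/crop2.png",cv2.resize(im[205:370,175:355],None,fx=3.6,fy=3.6,interpolation=cv2.INTER_CUBIC))
E
```

```text
(no output)
```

View pics/crop2.png

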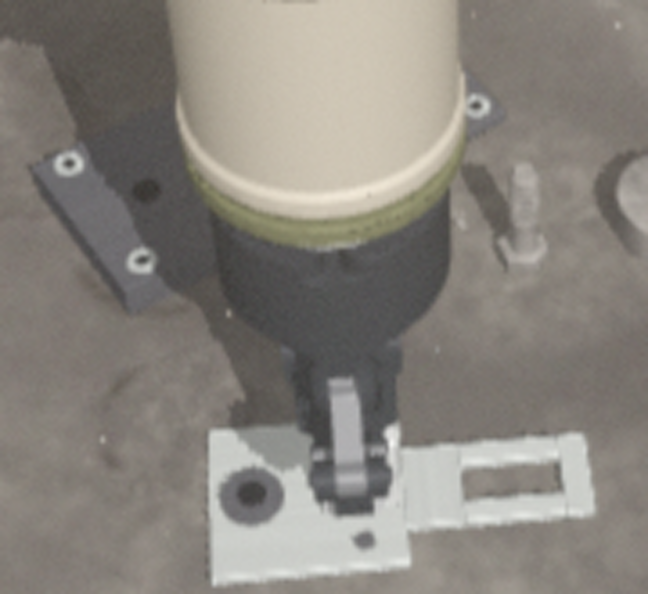

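The scene crop shows the gripped plate well: tail corners (208,430) and (213,583), shoulder (410,566), nose corners (594,515) and (586,433). Next is the same crop from the first scene picture, for the fixture in this camera.

```bash
python3 - <<'E'
import cv2
im=cv2.imread("pics/scene0.png")
cv2.imwrite("pics/crop3.png",cv2.resize(im[205:370,175:355],None,fx=3.6,fy=3.6,interpolation=cv2.INTER_CUBIC))
E
```

```text
(no output)
```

View pics/crop3.png

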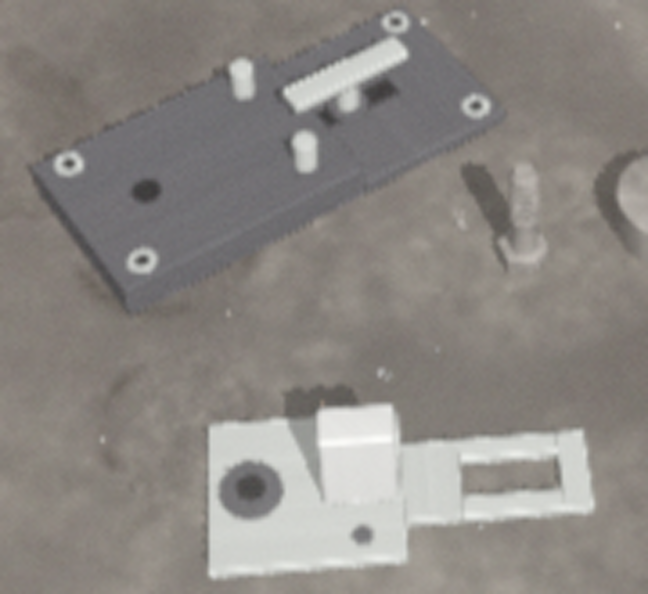

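```bash
cat > fit2.py <<'E'
from h import *
def fit(rows,cam="scene",k=3.6,o=(175,205)):
    a=np.array(rows,float); uv=(a[:,:2]+.5)/k-.5+np.array(o)
    W=np.vstack([cast(cam,uv[i],a[i,4]/1000)[0,:2] for i in range(len(a))])
    M=a[:,2:4]/1000; mc,wc=M.mean(0),W.mean(0);m=M-mc;w=W-wc
    th=np.arctan2((m[:,0]*w[:,1]-m[:,1]*w[:,0]).sum(),(m*w).sum())
    R=np.array([[np.cos(th),-np.sin(th)],[np.sin(th),np.cos(th)]]);t=wc-R@mc
    return th,t,(w*(m@R.T)).sum()/(m*m).sum(),((W-M@R.T-t)*1000).round(1).tolist()
E
python3 - <<'E'
from fit2 import *
K=[(-112,32,5),(-112,-32,0),(-40,-32,0),(29.5,-17,0),(29.5,17,5),(-18.5,8,5),(18.5,8,5)]
b=[(209,424),(211,578),(406,563),(593,512),(584,431),(459,453),(557,444)]
a=[(208,430),(213,585),(410,568),(594,517),(586,434),(461,453),(559,441)]
F=[(33,168,-128,40,18),(131,312,-128,-40,0),(507,115,56,-40,0+4),(242,63,-35,25,33),(305,135,-35,-25,33)]
p,R=pose()
for n,r in (("before",[u+k for u,k in zip(b,K)]),("after",[u+k for u,k in zip(a,K)]),("fix",F)):
    th,t,s,e=fit(r);print(n,round(th,4),t.round(4),round(s,4),e)
    if n=="after": print("tcp in plate",(np.array([[np.cos(th),np.sin(th)],[-np.sin(th),np.cos(th)]])@(p[:2]-t)*1000).round(2))
H=np.array([(283,95),(393,38),(410,52),(299,111)]);th,t,s,e=fit(F)
w=cast("scene",(H+.5)/3.6-.5+np.array([175,205]),.031)[:,:2];c,sn=np.cos(th),np.sin(th)
print(((w-t)@np.array([[c,-sn],[sn,c]])*1000).round(1).tolist())
E
```

```text
before -0.3247 [ 0.5652 -0.0291] 0.9981 [[0.2, -0.8], [0.3, -0.2], [-1.3, -0.1], [-0.5, -0.3], [-0.5, -1.9], [0.7, 1.4], [1.0, 2.0]]
after -0.3105 [ 0.5654 -0.0303] 1.003 [[-0.2, -0.7], [-0.1, -0.4], [-1.1, -0.7], [-1.6, -1.6], [-0.4, -2.8], [1.4, 2.5], [2.1, 3.7]]
tcp in plate [-57.79  -1.85]
fix 0.1996 [0.5765 0.1655] 0.9941 [[-0.5, -2.9], [0.2, 2.0], [-0.6, -1.3], [0.5, 1.1], [0.4, 1.1]]
[[-29.1, 2.0], [26.8, 3.2], [28.1, -7.9], [-28.4, -9.6]]
```

```bash
cat >> h.py <<'E'
FX=(np.array([.576,.163,0]),.196); G=np.array([-.0578,0,.0256])
def tool(xe,ze,th,ye=0,dyaw=0):
    "tool pose with lower eye nose edge at fixture (xe,ye,ze) m, nose-down tilt th"
    R=Rz(FX[1]+dyaw)*Ro.from_euler('y',th)
    E=FX[0]+Rz(FX[1]).apply([xe,ye,ze])
    return E+R.apply(G-[.0185,0,0]),R*FLIP
def state(fx=None):
    "plate pose in fixture from tcp: eye lower edge, tilt, yaw"
    p,R=pose();Rp=R*FLIP;E=p+Rp.apply([.0185,0,0]-G)
    q=Rz(-FX[1])*Rp
    return (Rz(-FX[1]).apply(E-FX[0])*1000).round(2),q.as_euler('zyx').round(4)
E
python3 - <<'E'
from h import *
for a in((.045,.075,.48),(.040,.040,.48)):
    p,R=tool(*a);print(p,rel(p,R))
E
```

```text
[0.56535169 0.16088579 0.13294082] (array([ -7.07, -26.92, -28.87]), array([-0.0019, -0.1839, -0.1073]))
[0.56044743 0.15991205 0.09794082] (array([ -7.07, -26.92, -28.87]), array([-0.0063, -0.1814, -0.0723]))
```

Call:
{"name": "play_rows", "arguments": {"plan": [0,0,0,0,0,-0.05,0,0,0,0,0,0,-0.1,0,0,0,0,0,0,-0.13,0,-1.4,-5.4,-5.8,0,-0.04,-0.13,0,-2.8,-10.8,-11.6,0,-0.08,-0.13,0,-4.2,-16.1,-17.3,0,-0.12,-0.13,0,-5.6,-21.5,-23.1,0,-0.16,-0.13,0,-7.07,-26.9,-28.9,-0.002,-0.184,-0.12,0,-7.07,-26.9,-28.9,-0.002,-0.184,-0.107,0,-7.07,-26.9,-28.9,-0.002,-0.184,-0.107,0,-7.07,-26.9,-28.9,-0.002,-0.184,-0.107,0,-7.07,-26.9,-28.9,-0.002,-0.184,-0.107,0,-7.07,-26.9,-28.9,-0.002,-0.184,-0.107,0]}}

```text
clock: 5.32
position: [0.5654, 0.1604, 0.1332]
ee_rot: [0.967, 0.095, -0.236, 0.023]
ft_force: [0.3, -0.3, -2.4]
grip_width: 0.181
grasp_force: 59.5
```

```bash
python3 - <<'E'
from h import *
print(state(),status.get_obs()["joint_pos"].round(2))
im=viewer.camera("scene")[:,:,::-1];cv2.imwrite("pics/s2.png",im);im2=viewer.camera("top")[:,:,::-1];cv2.imwrite("pics/t2.png",im2)
a=cv2.resize(im[190:330,170:340],None,fx=3.3,fy=3.3,interpolation=cv2.INTER_CUBIC)[:462]
b=cv2.resize(im2[225:365,225:295],None,fx=3.3,fy=3.3,interpolation=cv2.INTER_CUBIC)[:462]
cv2.imwrite("pics/c4.png",np.hstack([a,b]));print(a.shape,b.shape,proj("scene",tool(.045,.075,.48)[0]))
E
```

```text
(array([45.01, -0.54, 75.31]), array([-6.000e-04,  4.787e-01, -2.000e-04])) [ 0.04  0.76 -0.59  1.24  0.25  1.71 -1.91]
(462, 561, 3) (462, 231, 3) [[260.45011057 177.16329509]]
```

View pics/c4.png

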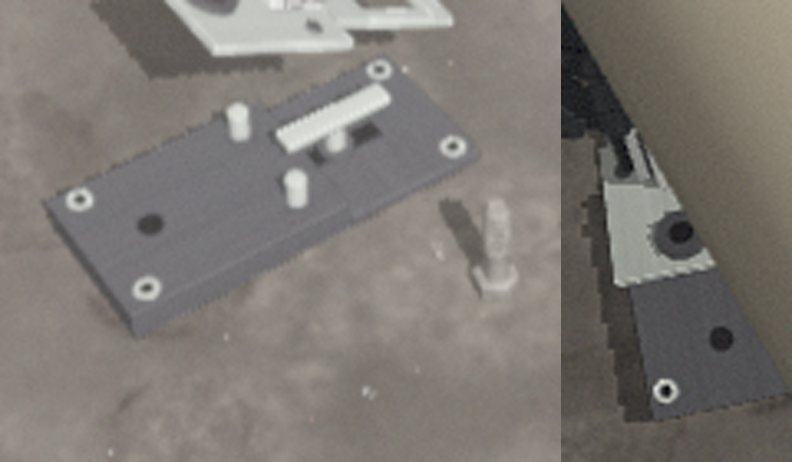

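The tilt is good. The plate is at the top of the scene crop (nose right) with the fixture clear below; in the top view the hand hides the eye. I'll lower it and look again from the scene camera.

```bash
python3 - <<'E'
from h import *
print(rel(*tool(.042,.038,.48)))
E
```

```text
(array([ 0.01, -0.04, -0.01]), array([ 0.0145, -0.0003,  0.034 ]))
```

Call:
{"name": "play_rows", "arguments": {"plan": [0,0,0,0.007,0,0.017,0,0,0,0,0.0145,-0.0003,0.034,0,0,0,0,0.0145,-0.0003,0.034,0,0,0,0,0.0145,-0.0003,0.034,0,0,0,0,0.0145,-0.0003,0.034,0]}}

```text
clock: 6.05
position: [0.5626, 0.1608, 0.096]
ee_rot: [0.967, 0.095, -0.236, 0.023]
ft_force: [-0.5, -0.2, -1.9]
grip_width: 0.174
grasp_force: 59.5
```

```bash
python3 - <<'E'
from h import *
print(state())
im=viewer.camera("scene")[:,:,::-1];cv2.imwrite("pics/s3.png",im)
a=cv2.resize(im[190:300,210:340],None,fx=5,fy=5,interpolation=cv2.INTER_CUBIC)
cv2.imwrite("pics/c5.png",a)
E
```

```text
(array([42.33,  0.49, 38.08]), array([4.000e-04, 4.792e-01, 0.000e+00]))
```

View pics/c5.png

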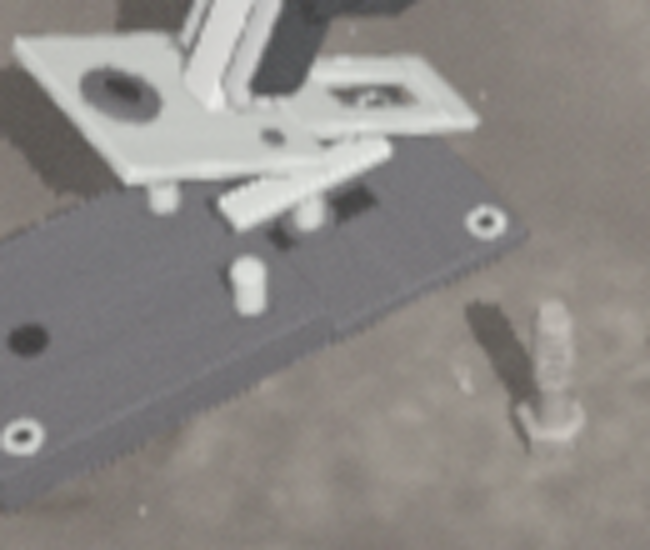

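The plate is above the head, with its eye at (370,97), nose corner (478,127), tail corners (14,38) and (131,184). The head runs (225,215)–(390,148) and the near pin top is at (248,265). I'll compare these with the predicted positions.

```bash
python3 - <<'E'
from h import *
p,R=pose();Rp=R*FLIP
def chk(name,X,crop):
    uv=(np.array(crop)+.5)/5-.5+[210,190]
    q=cast("scene",uv,X[2])[0]
    print(name,"seen-pred mm fixture axes:",(Rz(-FX[1]).apply(q-X)*1000).round(1)[:2])
for m,c in(((-112,-32,0),(131,184)),((29.5,-17,0),(477,129)),((-112,32,5),(14,38)),((29.5,17,5),(421,55))):
    chk("plate",p+Rp.apply(np.array(m)/1000-G),c)
for m,c in(((-35,-25,33),(248,265)),((1.3-28,-6,31),(237,216)),((1.3-28,6,31),(214,203)),((1.3+28,-6,31),(391,146)),((56,-40,4),(527,238))):
    chk("fix",FX[0]+Rz(FX[1]).apply(np.array(m)/1000),c)
E
```

```text
plate seen-pred mm fixture axes: [1.4 0.4]
plate seen-pred mm fixture axes: [1.  1.5]
plate seen-pred mm fixture axes: [-0.9  0.5]
plate seen-pred mm fixture axes: [0.4 0.5]
fix seen-pred mm fixture axes: [1.  2.7]
fix seen-pred mm fixture axes: [1.3 3.9]
fix seen-pred mm fixture axes: [-1.5  0.4]
fix seen-pred mm fixture axes: [-0.8  1.7]
fix seen-pred mm fixture axes: [-1.1  0.8]
```

```bash
sed -i 's/\.576,\.163,0\]),\.196/.576,.1635,0]),.196/' h.py; python3 - <<'E'
from h import *
print(rel(*tool(.039,.028,.48)),rel(*tool(.039,.018,.48)))
E
```

```text
(array([ 0.  , -0.05,  0.02]), array([ 0.0018, -0.0001,  0.0104])) (array([ 0.  , -0.05,  0.02]), array([ 0.0064, -0.0001,  0.0192]))
```

Call:
{"name": "play_rows", "arguments": {"plan": [0,0,0,0.001,0,0.003,0,0,0,0,0.001,0,0.006,0,0,0,0,0.0015,0,0.009,0,0,0,0,0.0018,0,0.0104,0,0,0,0,0.003,0,0.0125,0,0,0,0,0.004,0,0.0145,0,0,0,0,0.004,0,0.0145,0]}}

```text
clock: 6.98
position: [0.5591, 0.16, 0.0805]
ee_rot: [0.967, 0.095, -0.237, 0.023]
ft_force: [0.4, 0.3, -2.5]
grip_width: 0.175
grasp_force: 59.5
```

```bash
python3 - <<'E'
from h import *
print(state(),status.get_obs()["torque"]);print(rel(*tool(.038,.018,.48)))
E
```

```text
(array([38.58, -0.15, 22.54]), array([ 5.000e-04,  4.805e-01, -2.000e-04])) [ 0.12567456 -0.70796005  0.00568359]
(array([0.01, 0.03, 0.02]), array([ 0.0016, -0.0002,  0.0043]))
```

Call:
{"name": "play_rows", "arguments": {"plan": [0,0,0,0.001,0,0.0025,0,0,0,0,0.0016,-0.0002,0.0043,0,0,0,0,0.0016,-0.0002,0.0043,0,0,0,0,-0.002,-0.0002,0.0062,0,0,0,0,-0.0055,-0.0002,0.008,0,0,0,0,-0.009,-0.0002,0.0098,0,0,0,0,-0.0125,-0.0002,0.0117,0,0,0,0,-0.016,-0.0002,0.0135,0,0,0,0,-0.016,-0.0002,0.0135,0]}}

```text
clock: 8.1
position: [0.5389, 0.1561, 0.0763]
ee_rot: [0.967, 0.095, -0.237, 0.023]
ft_force: [0.2, 0.3, -2.8]
grip_width: 0.181
grasp_force: 59.5
```

```bash
python3 - <<'E'
from h import *
print(state(),status.get_obs()["torque"]);print(rel(*tool(.010,.018,.48)))
E
```

```text
(array([1.806e+01, 1.000e-02, 1.833e+01]), array([ 6.000e-04,  4.801e-01, -4.000e-04])) [ 0.12009235 -0.71559171  0.00767069]
(array([0.02, 0.01, 0.02]), array([-0.007, -0.   ,  0.004]))
```

Call:
{"name": "play_rows", "arguments": {"plan": [0,0,0,-0.0025,0,0.0014,0,0,0,0,-0.005,0,0.0028,0,0,0,0,-0.007,0,0.004,0,0,0,0,-0.008,0,0.0045,0,0,0,0,-0.008,0,0.0045,0]}}

```text
clock: 8.72
position: [0.5301, 0.1544, 0.0759]
ee_rot: [0.967, 0.095, -0.237, 0.023]
ft_force: [1.3, -0.1, -2.5]
grip_width: 0.181
grasp_force: 59.5
```

```bash
python3 - <<'E'
from h import *
print(state(),status.get_obs()["ft_force"])
E
```

```text
(array([ 9.06,  0.03, 17.94]), array([ 4.000e-04,  4.801e-01, -2.000e-04])) [ 1.26001819 -0.09840009 -2.50526867]
```

Feeling for the neck in 0.7 mm steps.

Call:
{"name": "play_rows", "arguments": {"plan": [0,0,0,-0.0006,0,0.0003,0,0,0,0,-0.0006,0,0.0003,0]}}

```text
clock: 8.98
position: [0.5295, 0.1543, 0.0759]
ee_rot: [0.967, 0.095, -0.237, 0.023]
ft_force: [0.5, 1.1, -1.7]
grip_width: 0.177
grasp_force: 59.5
```

Call:
{"name": "play_rows", "arguments": {"plan": [0,0,0,-0.0006,0,0.0003,0,0,0,0,-0.0006,0,0.0003,0]}}

```text
clock: 9.22
position: [0.5288, 0.1541, 0.0759]
ee_rot: [0.967, 0.095, -0.237, 0.023]
ft_force: [-0.7, 0.2, -2.7]
grip_width: 0.178
grasp_force: 59.5
```

Call:
{"name": "play_rows", "arguments": {"plan": [0,0,0,-0.0006,0,0.0003,0,0,0,0,-0.0006,0,0.0003,0]}}

```text
clock: 9.48
position: [0.5281, 0.154, 0.0759]
ee_rot: [0.967, 0.095, -0.237, 0.023]
ft_force: [0.2, -0.1, -2.0]
grip_width: 0.179
grasp_force: 59.5
```

Call:
{"name": "play_rows", "arguments": {"plan": [0,0,0,-0.0005,0,0.0003,0,0,0,0,-0.0005,0,0.0003,0]}}

```text
clock: 9.72
position: [0.5276, 0.154, 0.0759]
ee_rot: [0.967, 0.095, -0.237, 0.023]
ft_force: [0.1, 0.3, -2.3]
grip_width: 0.179
grasp_force: 59.5
```

Call:
{"name": "play_rows", "arguments": {"plan": [0,0,0,-0.0004,0,0.0002,0,0,0,0,-0.0004,0,0.0002,0]}}

```text
clock: 9.98
position: [0.5271, 0.1538, 0.0759]
ee_rot: [0.967, 0.095, -0.237, 0.023]
ft_force: [0.9, -0.5, -1.9]
grip_width: 0.181
grasp_force: 59.5
```

Call:
{"name": "play_rows", "arguments": {"plan": [0,0,0,-0.0004,0,0.0002,0,0,0,0,-0.0004,0,0.0002,0]}}

```text
clock: 10.22
position: [0.5267, 0.1537, 0.0759]
ee_rot: [0.967, 0.095, -0.237, 0.023]
ft_force: [-0.6, -0.4, -2.4]
grip_width: 0.18
grasp_force: 59.5
```

Call:
{"name": "play_rows", "arguments": {"plan": [0,0,0,-0.0004,0,0.0002,0,0,0,0,-0.0004,0,0.0002,0]}}

```text
clock: 10.48
position: [0.5263, 0.1537, 0.0759]
ee_rot: [0.967, 0.095, -0.237, 0.023]
ft_force: [1.1, -0.7, -1.8]
grip_width: 0.175
grasp_force: 59.5
```

Call:
{"name": "play_rows", "arguments": {"plan": [0,0,0,-0.0004,0,0.0002,0,0,0,0,-0.0004,0,0.0002,0]}}

```text
clock: 10.72
position: [0.526, 0.1536, 0.0759]
ee_rot: [0.967, 0.095, -0.236, 0.023]
ft_force: [1.2, -0.6, -2.3]
grip_width: 0.177
grasp_force: 59.5
```

Call:
{"name": "play_rows", "arguments": {"plan": [0,0,0,-0.0004,0,0.0002,0,0,0,0,-0.0004,0,0.0002,0]}}

```text
clock: 10.98
position: [0.5257, 0.1535, 0.0759]
ee_rot: [0.967, 0.095, -0.236, 0.023]
ft_force: [2.5, 1.0, -3.8]
grip_width: 0.179
grasp_force: 59.5
```

Call:
{"name": "play_rows", "arguments": {"plan": [0,0,0,-0.0004,0,0.0002,0,0,0,0,-0.0004,0,0.0002,0]}}

```text
clock: 11.22
position: [0.5255, 0.1535, 0.0759]
ee_rot: [0.967, 0.095, -0.236, 0.023]
ft_force: [6.0, 2.5, -5.1]
grip_width: 0.176
grasp_force: 59.5
```

```bash
python3 - <<'E'
from h import *
print(state(),status.get_obs()["ft_force"])
E
```

```text
(array([ 4.42,  0.05, 18.01]), array([2.000e-04, 4.787e-01, 1.000e-04])) [ 5.97042748  2.49417267 -5.08994729]
```

Contact with the neck at eye edge x≈4.5. Now I pivot about that edge, held there with about 0.2 mm of slack.

```bash
cat > arc.py <<'E'
from h import *
import sys
x,z,ths=float(sys.argv[1]),float(sys.argv[2]),[float(a) for a in sys.argv[3:]]
for t in ths:
    r,s=rel(*tool(x,z,t)); print(t,r.round(1).tolist(),s.tolist())
print(state(),status.get_obs()["ft_force"].round(1))
E
python3 arc.py .0048 .0182 .48 .44 .40 .36 .32 .28 .24 .2
```

```text
0.48 [-0.0, -0.1, 0.0] [0.0003, 0.0, -0.0004]
0.44 [-0.0, 2.2, 0.0] [-0.0007, 0.0, 0.0026]
0.4 [-0.0, 4.5, 0.0] [-0.0015, 0.0, 0.0057]
0.36 [-0.0, 6.8, 0.0] [-0.0022, 0.0, 0.0089]
0.32 [-0.0, 9.1, 0.0] [-0.0028, 0.0, 0.012]
0.28 [-0.0, 11.4, 0.0] [-0.0033, 0.0, 0.0152]
0.24 [-0.0, 13.7, 0.0] [-0.0036, 0.0, 0.0184]
0.2 [-0.0, 16.0, 0.0] [-0.0038, 0.0, 0.0216]
(array([ 4.42,  0.05, 18.01]), array([2.000e-04, 4.787e-01, 1.000e-04])) [ 6.   2.5 -5.1]
```

Call:
{"name": "play_rows", "arguments": {"plan": [0,0,0,0.0006,0,-0.0004,0,0,1.1,0,0.0001,0,0.0011,0,0,2.2,0,-0.0004,0,0.0026,0,0,3.35,0,-0.0008,0,0.0041,0,0,4.5,0,-0.0012,0,0.0057,0,0,4.5,0,-0.0012,0,0.0057,0]}}

```text
clock: 11.98
position: [0.5213, 0.1526, 0.0718]
ee_rot: [0.975, 0.096, -0.198, 0.02]
ft_force: [4.7, 1.4, -1.8]
grip_width: 0.177
grasp_force: 59.7
```

```bash
python3 arc.py .0048 .0182 .40 .38 .36 .34 .32 .30 .28 .26 .24 .2
```

```text
0.4 [0.0, 0.0, 0.0] [0.0004, -0.0, 0.0002]
0.38 [0.0, 1.2, 0.0] [-0.0001, -0.0, 0.0017]
0.36 [0.0, 2.3, 0.0] [-0.0006, -0.0, 0.0032]
0.34 [0.0, 3.5, 0.0] [-0.001, -0.0001, 0.0048]
0.32 [0.0, 4.6, 0.0] [-0.0014, -0.0001, 0.0064]
0.3 [0.0, 5.8, 0.0] [-0.0018, -0.0001, 0.0079]
0.28 [0.0, 6.9, 0.0] [-0.0022, -0.0001, 0.0095]
0.26 [0.0, 8.0, 0.0] [-0.0025, -0.0001, 0.0111]
0.24 [0.0, 9.2, 0.0] [-0.0027, -0.0001, 0.0127]
0.2 [0.0, 11.5, 0.0] [-0.0032, -0.0001, 0.0158]
(array([ 4.52, -0.03, 18.46]), array([ 4.000e-04,  4.005e-01, -4.000e-04])) [ 4.7  1.4 -1.8]
```

Call:
{"name": "play_rows", "arguments": {"plan": [0,1.2,0,0.0,0,0.0017,0,0,2.3,0,-0.0005,0,0.0032,0,0,3.5,0,-0.0009,0,0.0048,0,0,4.6,0,-0.0013,0,0.0064,0,0,4.6,0,-0.0013,0,0.0064,0]}}

```text
clock: 12.6
position: [0.5175, 0.1519, 0.0661]
ee_rot: [0.982, 0.097, -0.159, 0.016]
ft_force: [2.1, 0.5, -3.3]
grip_width: 0.177
grasp_force: 59.6
```

```bash
python3 arc.py .0047 .0182 .32 .30 .28 .26 .24 .22 .2 .18 .16 .14 .12
```

```text
0.32 [0.0, 0.0, 0.0] [-0.0002, -0.0, -0.0003]
0.3 [0.0, 1.2, 0.0] [-0.0007, -0.0, 0.0012]
0.28 [0.0, 2.3, 0.0] [-0.0011, -0.0, 0.0027]
0.26 [0.0, 3.5, 0.0] [-0.0016, -0.0, 0.0043]
0.24 [0.0, 4.6, 0.0] [-0.002, -0.0, 0.0058]
0.22 [0.0, 5.8, 0.0] [-0.0024, -0.0, 0.0074]
0.2 [0.0, 6.9, 0.0] [-0.0027, -0.0, 0.009]
0.18 [0.0, 8.1, 0.0] [-0.003, -0.0, 0.0106]
0.16 [0.0, 9.2, 0.0] [-0.0033, -0.0, 0.0121]
0.14 [0.0, 10.4, 0.0] [-0.0035, -0.0, 0.0137]
0.12 [0.0, 11.5, 0.0] [-0.0037, -0.0, 0.0153]
(array([ 4.74,  0.02, 17.77]), array([ 5.000e-04,  3.207e-01, -3.000e-04])) [ 2.1  0.5 -3.3]
```

Call:
{"name": "play_rows", "arguments": {"plan": [0,1.2,0,-0.0007,0,0.0012,0,0,2.3,0,-0.0011,0,0.0027,0,0,3.5,0,-0.0016,0,0.0043,0,0,3.5,0,-0.0016,0,0.0043,0]}}

```text
clock: 13.1
position: [0.5148, 0.1513, 0.0626]
ee_rot: [0.987, 0.097, -0.129, 0.013]
ft_force: [3.8, 0.7, -3.9]
grip_width: 0.18
grasp_force: 59.3
```

```bash
python3 arc.py .0047 .0183 .26 .24 .22 .2 .18 .16 .14 .12 .1 .08
```

```text
0.26 [0.0, -0.0, 0.0] [-0.0001, -0.0, -0.0001]
0.24 [0.0, 1.1, 0.0] [-0.0006, -0.0, 0.0015]
0.22 [0.0, 2.2, 0.0] [-0.0011, -0.0, 0.003]
0.2 [0.0, 3.4, 0.0] [-0.0015, -0.0, 0.0045]
0.18 [0.0, 4.5, 0.0] [-0.0019, -0.0, 0.0061]
0.16 [0.0, 5.7, 0.0] [-0.0023, -0.0, 0.0077]
0.14 [0.0, 6.8, 0.0] [-0.0026, -0.0, 0.0092]
0.12 [0.0, 8.0, 0.0] [-0.0029, -0.0, 0.0108]
0.1 [0.0, 9.1, 0.0] [-0.0032, -0.0, 0.0124]
0.08 [0.0, 10.3, 0.0] [-0.0035, -0.0, 0.014]
(array([ 4.8 ,  0.03, 18.25]), array([ 5.000e-04,  2.593e-01, -2.000e-04])) [ 3.8  0.7 -3.9]
```

Call:
{"name": "play_rows", "arguments": {"plan": [0,1.1,0,-0.0005,0,0.0015,0,0,2.2,0,-0.001,0,0.003,0,0,3.4,0,-0.0014,0,0.0045,0,0,4.5,0,-0.0018,0,0.0061,0,0,4.5,0,-0.0018,0,0.0061,0]}}

```text
clock: 13.72
position: [0.5116, 0.1507, 0.0571]
ee_rot: [0.991, 0.098, -0.09, 0.009]
ft_force: [5.3, 0.3, -4.2]
grip_width: 0.174
grasp_force: 59.3
```

```bash
python3 arc.py .0048 .0185 .18 .16 .14 .12 .1 .08 .06 .04
```

```text
0.18 [0.0, 0.0, 0.0] [-0.0001, -0.0, -0.0002]
0.16 [0.0, 1.2, 0.0] [-0.0006, -0.0, 0.0013]
0.14 [0.0, 2.3, 0.0] [-0.0011, -0.0, 0.0028]
0.12 [0.0, 3.5, 0.0] [-0.0015, -0.0, 0.0044]
0.1 [0.0, 4.6, 0.0] [-0.0019, -0.0, 0.0059]
0.08 [0.0, 5.8, 0.0] [-0.0023, -0.0, 0.0075]
0.06 [0.0, 6.9, 0.0] [-0.0026, -0.0, 0.0091]
0.04 [0.0, 8.0, 0.0] [-0.0029, -0.0, 0.0107]
(array([ 4.85,  0.02, 18.2 ]), array([ 0.0005,  0.1805, -0.0002])) [ 5.3  0.3 -4.2]
```

Call:
{"name": "play_rows", "arguments": {"plan": [0,1.2,0,-0.0002,0,0.0012,0,0,2.3,0,-0.0007,0,0.0027,0,0,3.5,0,-0.0011,0,0.0043,0,0,4.6,0,-0.0015,0,0.0058,0,0,4.6,0,-0.0015,0,0.0058,0]}}

```text
clock: 14.35
position: [0.509, 0.1502, 0.0516]
ee_rot: [0.994, 0.098, -0.05, 0.005]
ft_force: [4.3, 1.6, -3.6]
grip_width: 0.18
grasp_force: 59.2
```

```bash
python3 arc.py .0055 .0187 .1 .08 .06 .04 .02 0
```

```text
0.1 [0.0, 0.0, 0.0] [0.0004, -0.0, -0.0002]
0.08 [0.0, 1.2, 0.0] [-0.0001, -0.0, 0.0013]
0.06 [0.0, 2.3, 0.0] [-0.0006, -0.0, 0.0029]
0.04 [0.0, 3.5, 0.0] [-0.001, -0.0, 0.0044]
0.02 [0.0, 4.6, 0.0] [-0.0014, -0.0, 0.006]
0.0 [0.0, 5.8, 0.0] [-0.0018, -0.0, 0.0075]
(array([5.080e+00, 1.000e-02, 1.847e+01]), array([ 0.0005,  0.1007, -0.0002])) [ 4.3  1.6 -3.6]
```

Call:
{"name": "play_rows", "arguments": {"plan": [0,1.2,0,0,0,0.0012,0,0,2.3,0,-0.0005,0,0.0027,0,0,3.5,0,-0.0009,0,0.0042,0,0,4.6,0,-0.0013,0,0.0058,0,0,4.6,0,-0.0013,0,0.0058,0]}}

```text
clock: 14.98
position: [0.5071, 0.1498, 0.0459]
ee_rot: [0.995, 0.098, -0.01, 0.001]
ft_force: [0.5, 0.5, -3.2]
grip_width: 0.177
grasp_force: 59.4
```

```bash
python3 arc.py .0055 .0187 .02 .01 0;python3 arc.py .0055 .0180  0
```

```text
0.02 [0.0, 0.0, 0.0] [0.0, 0.0, 0.0001]
0.01 [0.0, 0.6, 0.0] [-0.0002, 0.0, 0.0009]
0.0 [0.0, 1.2, 0.0] [-0.0005, 0.0, 0.0017]
(array([ 5.46,  0.06, 18.77]), array([ 0.0006,  0.0208, -0.0002])) [ 0.5  0.5 -3.2]
0.0 [0.0, 1.2, 0.0] [-0.0005, 0.0, 0.0024]
(array([ 5.46,  0.06, 18.77]), array([ 0.0006,  0.0208, -0.0002])) [ 0.5  0.5 -3.2]
```

Call:
{"name": "play_rows", "arguments": {"plan": [0,0.6,0,-0.0002,0,0.0009,0,0,1.2,0,-0.0004,0,0.0017,0,0,1.2,0,-0.0004,0,0.0017,0]}}

```text
clock: 15.35
position: [0.5067, 0.1498, 0.0442]
ee_rot: [0.995, 0.098, -0.0, 0.0]
ft_force: [-0.1, -0.3, -3.1]
grip_width: 0.179
grasp_force: 59.4
```

Call:
{"name": "play_rows", "arguments": {"plan": [0,0,0,0,0,0.0003,0,0,0,0,0,0,0.0003,0]}}

```text
clock: 15.6
position: [0.5069, 0.1498, 0.0439]
ee_rot: [0.995, 0.098, -0.0, -0.0]
ft_force: [0.1, 0.4, -3.0]
grip_width: 0.177
grasp_force: 59.4
```

Call:
{"name": "play_rows", "arguments": {"plan": [0,0,0,0,0,0.0003,0,0,0,0,0,0,0.0003,0]}}

```text
clock: 15.85
position: [0.5069, 0.1498, 0.0436]
ee_rot: [0.995, 0.098, -0.0, -0.0]
ft_force: [0.1, -0.1, -1.6]
grip_width: 0.176
grasp_force: 59.7
```

```bash
python3 arc.py .0055 .0180  0
```

```text
0.0 [-0.0, 0.0, 0.0] [-0.0004, 0.0, 0.0]
(array([ 5.87,  0.07, 18.03]), array([0.0004, 0.0002, 0.    ])) [ 0.1 -0.1 -1.6]
```

Level on the deck. Now sliding forward, then feeling for the pins.

Call:
{"name": "play_rows", "arguments": {"plan": [0,0,0,0.0015,0,0,0,0,0,0,0.003,0,0,0,0,0,0,0.0045,0,0,0,0,0,0,0.006,0,0,0,0,0,0,0.0075,0,0,0,0,0,0,0.0085,0,0,0,0,0,0,0.0085,0,0,0]}}

```text
clock: 16.73
position: [0.5153, 0.1515, 0.0437]
ee_rot: [0.995, 0.098, -0.0, -0.0]
ft_force: [-0.2, 0.9, -1.5]
grip_width: 0.178
grasp_force: 59.7
```

```bash
python3 arc.py .0165 .0180  0
```

```text
0.0 [-0.0, 0.0, 0.0] [0.0021, 0.0, 0.0001]
(array([14.44,  0.06, 18.04]), array([0.0004, 0.0001, 0.0001])) [-0.2  0.9 -1.5]
```

Call:
{"name": "play_rows", "arguments": {"plan": [0,0,0,0.0006,0,0,0,0,0,0,0.001,0,0,0,0,0,0,0.001,0,0,0]}}

```text
clock: 17.1
position: [0.5162, 0.1517, 0.0437]
ee_rot: [0.995, 0.098, -0.0, 0.0]
ft_force: [-0.5, -0.7, -1.3]
grip_width: 0.18
grasp_force: 59.7
```

Call:
{"name": "play_rows", "arguments": {"plan": [0,0,0,0.0005,0,0,0,0,0,0,0.0005,0,0,0]}}

```text
clock: 17.35
position: [0.5167, 0.1518, 0.0436]
ee_rot: [0.995, 0.098, -0.0, -0.0]
ft_force: [0.0, 0.3, -1.6]
grip_width: 0.178
grasp_force: 59.7
```

Call:
{"name": "play_rows", "arguments": {"plan": [0,0,0,0.0005,0,0,0,0,0,0,0.0005,0,0,0]}}

```text
clock: 17.6
position: [0.5172, 0.1519, 0.0437]
ee_rot: [0.995, 0.098, -0.0, -0.0]
ft_force: [0.2, 0.6, -2.4]
grip_width: 0.178
grasp_force: 59.7
```

Call:
{"name": "play_rows", "arguments": {"plan": [0,0,0,0.0004,0,0,0,0,0,0,0.0004,0,0,0]}}

```text
clock: 17.85
position: [0.5176, 0.152, 0.0436]
ee_rot: [0.995, 0.098, -0.0, -0.0]
ft_force: [-0.4, -0.4, -1.6]
grip_width: 0.175
grasp_force: 59.7
```

Call:
{"name": "play_rows", "arguments": {"plan": [0,0,0,0.0004,0,0,0,0,0,0,0.0004,0,0,0]}}

```text
clock: 18.1
position: [0.518, 0.152, 0.0436]
ee_rot: [0.995, 0.098, -0.0, 0.0]
ft_force: [-0.6, 0.5, -1.5]
grip_width: 0.179
grasp_force: 59.7
```

Call:
{"name": "play_rows", "arguments": {"plan": [0,0,0,0.0004,0,0,0,0,0,0,0.0004,0,0,0]}}

```text
clock: 18.35
position: [0.5184, 0.1521, 0.0436]
ee_rot: [0.995, 0.098, -0.0, -0.0]
ft_force: [0.0, 0.1, -2.5]
grip_width: 0.178
grasp_force: 59.7
```

Call:
{"name": "play_rows", "arguments": {"plan": [0,0,0,0.0004,0,0,0,0,0,0,0.0004,0,0,0]}}

```text
clock: 18.6
position: [0.5188, 0.1522, 0.0436]
ee_rot: [0.995, 0.098, -0.0, 0.0]
ft_force: [-0.6, -0.5, -2.2]
grip_width: 0.178
grasp_force: 59.7
```

Call:
{"name": "play_rows", "arguments": {"plan": [0,0,0,0.0004,0,0,0,0,0,0,0.0004,0,0,0]}}

```text
clock: 18.85
position: [0.519, 0.1522, 0.0437]
ee_rot: [0.995, 0.098, -0.0, 0.0]
ft_force: [-1.5, -0.8, 0.8]
grip_width: 0.18
grasp_force: 59.9
```

Call:
{"name": "play_rows", "arguments": {"plan": [0,0,0,0.0004,0,0,0,0,0,0,0.0004,0,0,0]}}

```text
clock: 19.1
position: [0.519, 0.1522, 0.0437]
ee_rot: [0.995, 0.098, -0.001, 0.0]
ft_force: [-5.6, -1.2, 3.9]
grip_width: 0.177
grasp_force: 60.4
```

Call:
{"name": "play_rows", "arguments": {"plan": [0,0,0,0.0004,0,0,0,0,0,0,0.0004,0,0,0]}}

```text
clock: 19.35
position: [0.5191, 0.1522, 0.0437]
ee_rot: [0.995, 0.098, -0.001, 0.0]
ft_force: [-7.8, -1.4, 5.9]
grip_width: 0.183
grasp_force: 60.8
```

```bash
python3 arc.py .0185 .0180  0
```

```text
0.0 [0.0, 0.1, 0.0] [0.0002, 0.0, 0.0001]
(array([18.23,  0.07, 17.89]), array([ 0.0005,  0.0021, -0.0005])) [-7.8 -1.4  5.9]
```

Contact with the pins at fixture origin x≈-0.3 mm, which is home. Now release and lift clear.

Call:
{"name": "play_rows", "arguments": {"plan": [0,0,0,-0.0003,0,0,0,0,0,0,-0.0003,0,0,0.3,0,0,0,-0.0003,0,0,0.5,0,0,0,-0.0003,0,0,0.5,0,0,0,-0.0003,0,0,0.5,0,0,0,-0.0003,0,0,0.5,0,0,0,-0.0003,0,-0.02,0.5,0,0,0,-0.0003,0,-0.06,0.5,0,0,0,-0.0003,0,-0.11,0.5,0,0,0,-0.05,0.05,-0.16,0.5,0,0,0,-0.1,0.1,-0.16,0.5,0,0,0,-0.1,0.15,-0.16,0.5,0,0,0,-0.1,0.2,-0.16,0.5,0,0,0,-0.1,0.2,-0.16,0.5,0,0,0,-0.1,0.2,-0.16,0.5], "squeeze": 20}}

```text
clock: 21.22
position: [0.4611, -0.0625, 0.2046]
ee_rot: [0.995, 0.098, 0.0, -0.0]
ft_force: [0.1, 1.8, -0.9]
grip_width: 0.503
grasp_force: 0.0
```

```bash
python3 - <<'E'
from h import *
im=viewer.camera("top")[:,:,::-1]
b=cv2.resize(im[225:360,225:340],None,fx=4.4,fy=4.4,interpolation=cv2.INTER_CUBIC)
cv2.imwrite("pics/c6.png",b)
E
```

```text
(no output)
```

View pics/c6.png

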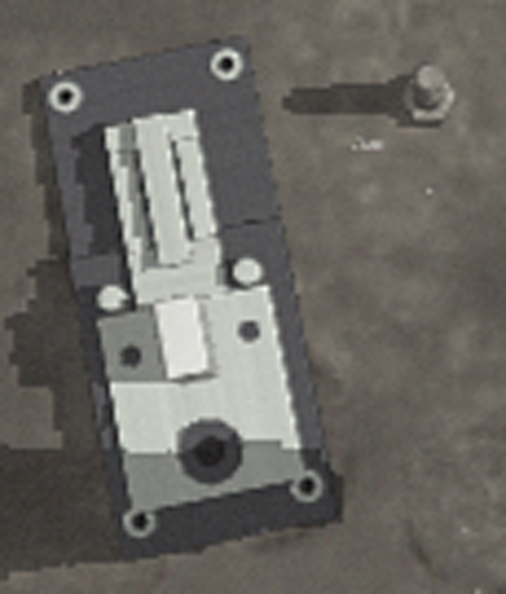

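The plate lies under the head with both shoulders at the pins (left about (105,316), right about (260,289)) and the bolt is untouched. A numeric check, then I hand in.

```bash
python3 - <<'E'
from fit import *
P=[(106,128,29.5,17,23),(194,111,29.5,-17,23),(97,320,-40,32,23),(270,287,-40,-32,23),(133,514,-112,32,23),(304,479,-112,-32,23)]
th,t,s,e=fit(P);F=np.array([.5756,.1606]);c,n=np.cos(.1948),np.sin(.1948)
print(th-.1948,((t-F)@np.array([[c,-n],[n,c]])*1000).round(1),s,e.round(1).tolist())
E
```

```text
-0.005757564795607295 [-0.4  0.5] 0.9932537094353258 [[-0.2, -0.4], [-0.4, 0.4], [-0.1, 0.1], [-0.5, -0.3], [0.6, -0.5], [0.6, 0.6]]
```

```bash
python3 -c "
from workcell import manip;print(manip.hand_in())"
```

```text
the job is handed in; nothing more can be done
None
```

The latch plate is hooked under the stud head, level on the deck, home against both stop pins (camera check: x -0.4 mm, y 0.5 mm, yaw -0.006 rad) and released; the job is handed in, but the hand-in returned no verdict.

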